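Open the tasting jar in the non-slip holder

ROBOT

A 7-joint arm with a two-finger parallel gripper is mounted at the origin on the work surface. World frame = base frame: x ahead of the robot, y to its left, z up, the work surface at z = 0. Lengths are in mm, angles in degrees, forces in N, time in s.
With the tool pointing down it reaches from about 400 to 900 mm from the base axis. Payload 5.6 kg.
Tool frame: the origin (TCP) lies at the centre of the arm's flange, where the gripper is bolted on; the fingertips stand 190 mm ahead of it and the grasp point (between the pads) lies 171 mm ahead of it; z points along the fingers, x is the direction in which the jaws open and shut, and the axes are right-handed (so a half turn about z gives the same grasp; the last joint's range is limited). The gripper opens to 92 mm and grips with 3 to 60 N. Pads are 20 mm wide; open, the fingers measure 128 mm over their backs; the gripper's body (75 mm by 189 mm) begins 69 mm behind the grasp point.
Start: joints at [-75.229, 26.786, -0.665, 91.828, 0.344, 61.387, -3.226], TCP at [192.618, 620.806, 404.692] pointing down, gripper open.
Joint ranges: [-144.91, 144.91], [-17.63, 115.5], [-89.93, 88.59], [15.96, 139.68], [-74.01, 254.01], [8.47, 105.57], [-167.45, 167.45]. Speed limits (degrees/s): [147.25, 147.25, 180, 180, 180, 180, 180].

INTERFACE

Orientations are given as a 3x3 rotation matrix whose columns are the frame's x, y, z axes.
In Python, from rig import manip gives the robot as it stands.
- The arm moves only by the tool servo_tool, never from a script. Its arguments are lists of equal length, an entry for each row: "hand": the opening, from 0 (shut) to 1 (fully open); "linear": the shift along the tool's x, y, z in m, a list of three; "dr": the turn, a rotation vector about the tool's x, y, z in degrees, a list of three. A call has 1 to 10 rows; each row is the pose to reach, as a shift and turn from the pose commanded when the call began, along the tool's axes at that moment; what a row does not reach only later rows make up. A row lasts 1/10 s, in which the tool goes at most 50 mm and 8.59 degrees, less where a joint would pass 70% of its speed; a pose out of reach is approached as far as the arm can. A call with a gripper value outside its range is refused whole. The fingers move at their own pace and stop on an object; "squeeze" is the grip in N (left out, the last holds). Time passes only in rows, so rows that repeat a pose let the fingers close. It gives the time, the measured TCP pose, the force and the opening at its end, in the units of the state.
- manip.read_state(): the state, without advancing time (a new reading comes with each control period).
- manip.capture(name): name is "scene" or "top" or "wrist"; returns a dict with "pixels" (384x512x3 uint8, blue, green, red), "range_z" (384x512 float32, mm along the optical axis (not along the pixel's ray), 0 where there is no reading), "mtx" (3x3 intrinsics, pixels), "view" (4x4, takes a point from world to camera coordinates). Camera axes: x right, y down, z forward; pixel columns grow to the right and rows downward; lengths in mm; the calibration is good to about 2 mm. The wrist camera is an equidistant fisheye: a pixel r from the principal point sees the ray r / f radians off the axis. A picture is of the moment at which its call begins.
- manip.sign_off(): hands the job in, once; it reports no verdict.
The state is a dict: "t": time; "joint_pos": joint angles; "joint_vel": joint speeds; "tau": joint torques, N m; "ee_pos": TCP position; "tcp_rot": TCP orientation; "force": force on the tool from outside, world axes, zero at the start; "wrist_torque": the same for the moment, N m; "grip_width": finger opening in mm.
Only numpy, scipy, OpenCV 4.12 (cv2) and the standard library are available. Lean on these libraries where they do the work, as an engineer would, in place of code of your own. Each camera call takes 0.05 s, during which the arm holds its last target.

TASK

Open the gold-capped fish jar for the tasting: stand it fully down in the round non-slip holder on the serving board with its label facing the shoppers' side of the counter, then unscrew the tight cap, pressing down as you twist so that the jar does not turn in the holder. Stop twisting once the threads let go, never beyond a quarter turn, and lift the cap straight up; finish still holding it in the gripper, level and still, two or three centimetres clear of the open mouth, so that drips fall back into the jar. Do not tip the jar or disturb the other jar, the can or the cup of picks.

Things in the scene. Friction and masses are not known exactly. Their poses are not given: they have to be found in the camera images.
- jar: Glass jar of fish, cream label with red bands, gold cap; loose, about 0.4 kg, starts on the counter. Body 66 mm in diameter up to 76 mm, then a shoulder to a 43 mm neck; 111 mm tall with its cap. Origin: centre of its underside; z up; +x points from the axis through the middle of the label. It can be carried by its cap.
- jar_label (a point): Middle of the jar's label, on the glass 33.5 mm out from the jar's axis along the jar's +x and 40 mm above its foot.
- cap: Gold metal twist-off cap of that jar, 60 mm in diameter, 18 mm high, rigid, knurled skirt to grip across the diameter, with room for fingers 12 mm below its edge. Origin: centre of its open lower edge; z up through its top. Closed, its origin is 93 mm above the jar's underside and its x axis lies along the jar's x. The sealing liner inside pushes it up with about 20 N.
- cap_mark (a point): Point on the cap's skirt, 30 mm from its axis along the cap's +x, at mid height; when the cap is closed it is on the label's side of the jar.
- jar_mouth (a point): Centre of the jar's mouth, 105 mm above its underside. Three sloping threads on the neck hold three lugs of the cap: turned anticlockwise seen from above, the cap is stiff (about 0.3 N m), rises 2 mm and lets go 60 to 70 degrees from closed; from 70 to 90 degrees it lifts straight off; beyond a quarter turn it jams against a stop. Clockwise it does not turn.
- holder: Bamboo board (200 x 150 x 10 mm), screwed down, carrying a dark round cup: 95 mm outside, 71 mm bore with chamfered lip, rim 34 mm and red rubber floor 16 mm above the counter. Origin: on the counter under the cup's axis, z up. Under its own weight alone the jar turns on the rubber when the cap is twisted; with 10 to 20 N pressed down through the cap it stands firm.
- holder_floor (a point): Centre of the rubber floor of the holder cup, on the cup's axis, 16 mm above the counter; the jar's foot rests here.
- counter_mid (a point): Fixed point on the middle line of the grey counter's top, 700 mm ahead of the robot. Its x axis points straight away from the robot to the far edge of the counter, where the shoppers stand: the jar's label must face that way.
- other_jar: Bystander: jar of the same shape with a green label and a white cap (66 mm in diameter, 111 mm tall); loose, to be left alone. Origin: centre of its foot.
- tuna_can: Bystander: loose tan tuna can, 85 mm in diameter, 49 mm high. Origin: centre of its underside.
- pick_cup: Bystander: white cup of wooden tasting picks, 62 mm across the rim, 60 mm high, the picks 82 mm; loose. Origin: centre of its foot.
Mind the look-alikes: they are no part of the job. There is more than one size of the cap; the job needs the largest.

How it is judged (in metres and radians):
On the way, in this order (a step that is already met when the one before it is completed fails the run):
1. the closed jar stands fully down in the holder, upright, label to the shoppers' side (horizontal distance between jar and holder_floor below 0.006 m and z of jar in the frame of holder_floor below 0.004 m and angle between jar's own z axis and vertical below 0.1 rad and angle between the x axis of jar and the x axis of counter_mid, either way round below 0.4 rad and x of jar_label in the frame of holder_floor above 0.015 m and angle between the x axis of cap and the x axis of jar, either way round below 0.3 rad and z of cap in the frame of jar below 0.096 m), for 0.2 s.
2. the cap is unscrewed until its threads let go, while the jar stands firm in the holder (horizontal distance between jar and holder_floor below 0.006 m and z of jar in the frame of holder_floor below 0.004 m and angle between jar's own z axis and vertical below 0.1 rad and angle between the x axis of jar and the x axis of counter_mid, either way round below 0.4 rad and x of jar_label in the frame of holder_floor above 0.015 m and angle between the x axis of cap and the x axis of jar, either way round above 0.95 rad and z of cap in the frame of jar below 0.102 m), for 0.1 s.
At the end, for the whole second after the job is handed in: The cap is held still in the fingers, level within 10 degrees, lower edge 5 to 50 mm above the mouth, within 20 mm of the jar's axis, not touching the jar; the jar is upright, down in the holder (within 6 mm of its axis, 4 mm of its floor), label within 23 degrees of the shoppers' side (horizontal distance between jar and holder_floor below 0.006 m and z of jar in the frame of holder_floor below 0.004 m and angle between jar's own z axis and vertical below 0.1 rad and angle between the x axis of jar and the x axis of counter_mid, either way round below 0.4 rad and x of jar_label in the frame of holder_floor above 0.015 m and z of cap in the frame of jar between 0.11 and 0.155 m and horizontal distance between cap and jar below 0.02 m and angle between cap's own z axis and vertical below 0.17 rad and linear speed of cap below 0.03 m/s and linear speed of jar below 0.02 m/s and contact force between cap and the fingers above 2 N and contact force between cap and jar below 0.2 N); the arm keeps its last pose, push and grip.
It fails at once if the jar is tipped more than 25 degrees (angle between jar's own z axis and vertical above 0.44 rad).
It fails at once if the cap is twisted more than a quarter turn on the jar (x of cap_mark in the frame of jar below -0.001 m and z of cap in the frame of jar below 0.1 m).
It fails at once if the other jar is disturbed (shifted 2 cm or tipped) (distance of other_jar from where it was at the start of the episode above 0.02 m or angle between other_jar's own z axis and vertical above 0.3 rad).
It fails at once if the tuna can is disturbed (shifted 2 cm or tipped) (distance of tuna_can from where it was at the start of the episode above 0.02 m or angle between tuna_can's own z axis and vertical above 0.3 rad).
It fails at once if the pick cup is disturbed (shifted 2 cm or tipped) (distance of pick_cup from where it was at the start of the episode above 0.02 m or angle between pick_cup's own z axis and vertical above 0.3 rad).
It also fails if it takes over 48 s, if anything falls off the work surface, if the arm or the gripper's body presses on something with over 40 N, if the wrist force passes 120 N, or if a joint passes its speed limit or range.

## Working session

There is one attempt and no reset: what is moved stays moved. The work goes in short steps, Python scripts to look and compute and a tool call to move; the robot and the scene stay as the last step left them, time stands still between calls to the robot, and variables do not carry over. Pictures are saved under pics/ and viewed, and the job is handed in when it is done.

Besides the shell and the picture viewer there is one more tool, called after "Call:" as name(argument=value, ...), one argument or row to a line, values as JSON. servo_tool: Moves the arm, as the interface text tells. Its arguments: {"type":"object","properties":{"hand":{"type":"array"},"linear":{"type":"array"},"dr":{"type":"array"},"squeeze":{"type":"number"}},"required":["hand","linear","dr"]}

```bash
mkdir -p pics; ls; python3 - <<'E'
from rig import manip
import cv2,pickle
s=manip.read_state(); print(s)
d={}
for n in("scene","top","wrist"):
    c=manip.capture(n); d[n]=c; cv2.imwrite(f"pics/{n}0.png",c["pixels"]); print(n,c["mtx"].tolist(),c["view"].tolist())
pickle.dump(d,open("c0.pkl","wb"))
E
```

```text
pics
{'t': 0.0, 'joint_pos': array([-75.23165367,  26.833782  ,  -0.66277756,  91.88079715,
         0.34429751,  61.38625382,  -3.22584546]), 'joint_vel': array([-0.0566752 ,  0.01268774, -0.07368673, -0.06489144,  0.00082358,
        0.05733448, -0.02958816]), 'tau': array([ 1.15782830e-03, -5.20568204e+01, -1.27153393e-02, -2.43749857e+01,
       -5.67924022e-02,  1.72747951e-02,  1.67921512e-04]), 'ee_pos': array([192.54709644, 620.56258459, 403.76606638]), 'tcp_rot': array([[ 2.96330755e-01,  9.55085308e-01, -3.70557611e-04],
       [ 9.55083831e-01, -2.96330951e-01, -1.68589213e-03],
       [-1.71997849e-03,  1.45668106e-04, -9.99998510e-01]]), 'force': array([ 0.9178245 ,  0.03848712, -0.43809184]), 'wrist_torque': array([-0.03001388, -0.00482537, -0.01581912]), 'grip_width': 91.93598766576994}
scene [[354.87556402420523, 0.0, 256.88253118462137], [0.0, 354.87556402420523, 201.51826729156318], [0.0, 0.0, 1.0]] [[-0.27123556811588795, 0.9624501116324624, 0.011002236477774218, 222.47072253561763], [0.8147316408164273, 0.23566214347092995, -0.5297883611285353, -401.7084713642563]
[... 195 characters left out ...]
274668], [0.0, 0.0, 1.0]] [[-0.02024094058286929, -0.9996262059514393, -0.01837804939189631, -23.62105296994927], [-0.9805708012551267, 0.023435754351461918, -0.1947605430878051, 584.5384928244915], [0.19511844620691193, 0.01407884203719041, -0.9806786314367679, 1109.7269205653774], [0.0, 0.0, 0.0, 1.0]]
wrist [[297.3186396354542, 0.0, 255.05552845041979], [0.0, 297.3186396354542, 189.35266026224687], [0.0, 0.0, 1.0]] [[0.29588486420905225, 0.9552219899710961, -0.0017598317113388595, -650.1979342790725], [0.9184308589057362, -0.2839812667412313, 0.27538953783635284, -31.04161813495435], [0.26255838311062374, -0.08309987975747729, -0.9613311112424429, 392.5709624502595], [0.0, 0.0, 0.0, 1.0]]
```

View pics/scene0.png

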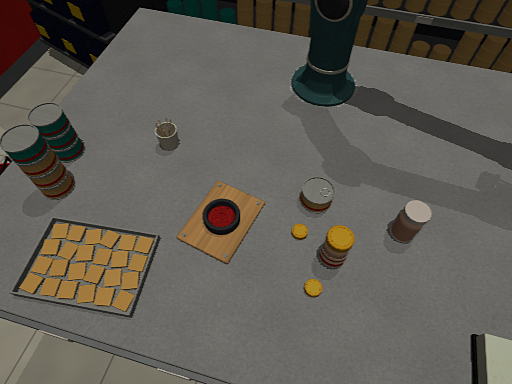

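View pics/top0.png

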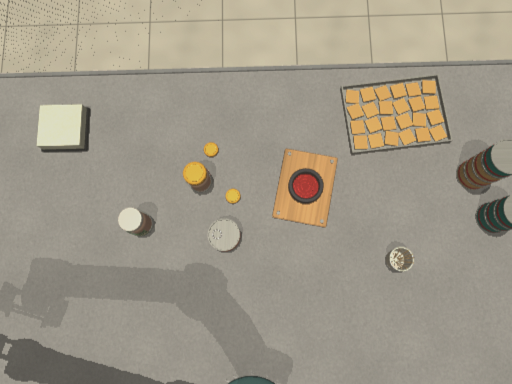

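View pics/wrist0.png

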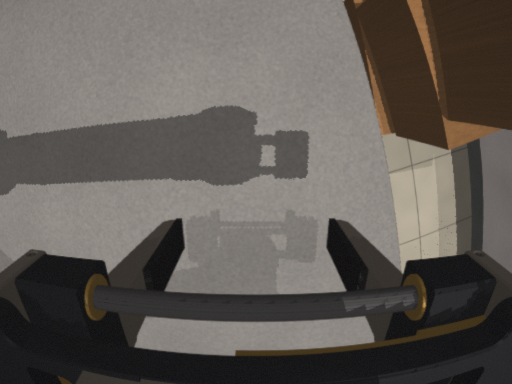

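The scene picture shows the gold-capped jar at about (340,240), loose small caps at (300,231) and (313,288), and the holder at (222,215). The top picture shows the jar at (195,173) and the holder at (305,185). Next I'll measure them and find the label.

```bash
cat > h.py <<'E'
import numpy as np,cv2
def ray(c,uv):
    K,V=c["mtx"],c["view"];R=V[:3,:3];t=V[:3,3]
    d=R.T@np.linalg.inv(K)@np.array([uv[0],uv[1],1.]);return -R.T@t,d
def onz(c,uv,z):
    o,d=ray(c,uv);return o+d*(z-o[2])/d[2]
def proj(c,p):
    q=c["view"][:3,:3]@np.asarray(p,float)+c["view"][:3,3];q=c["mtx"]@q;return q[:2]/q[2]
def mask_gold(px):
    h=cv2.cvtColor(px,cv2.COLOR_BGR2HSV);return cv2.inRange(h,(18,170,110),(32,255,255))
def pts(c):
    K,V=c["mtx"],c["view"];z=c["range_z"];v,u=np.mgrid[:384,:512]
    P=np.stack([(u-K[0,2])/K[0,0]*z,(v-K[1,2])/K[1,1]*z,z],-1)
    return (P-V[:3,3])@V[:3,:3]
E
python3 - <<'E'
import pickle,cv2,numpy as np
from h import *
d=pickle.load(open("c0.pkl","rb"))
for n in("scene","top"):
    c=d[n];P=pts(c)
    m=mask_gold(c["pixels"])
    k,l,s,ct=cv2.connectedComponentsWithStats(m)
    for i in range(1,k):
        if s[i,4]>40:
            q=P[l==i]; print(n,s[i],ct[i],np.median(q,0).round(1), q.max(0).round(),q.min(0).round())
    # tops by height
    for nm,lo,hi in(("jar",104,118),("can",44,54),("holder",30,40),("pick",55,64)):
        mm=((P[...,2]>lo)&(P[...,2]<hi)&(c["range_z"]>0)).astype(np.uint8)
        k,l,s,ct=cv2.connectedComponentsWithStats(mm)
        for i in range(1,k):
            if s[i,4]>80:
                q=P[l==i]; (a,r)=cv2.minEnclosingCircle(q[:,:2].astype(np.float32))
                print("  ",nm,n,ct[i].round(),s[i,4],np.median(q,0).round(1),np.round(a,1),round(r,1))
c=d["scene"]["pixels"][215:280,310:370];cv2.imwrite("pics/cs.png",cv2.resize(c,None,fx=8,fy=8,interpolation=2))
c=d["top"]["pixels"][150:200,175:225];cv2.imwrite("pics/ct.png",cv2.resize(c,None,fx=8,fy=8,interpolation=2))
E
```

```text
scene [292 224  16  14 175] [299.49714286 230.32571429] [576.7  42.6  10.7] [1005.   62.  806.] [555.  24.  -4.]
scene [327 225  27  25 509] [340.3497053  236.91159136] [621.4 132.2 109.7] [1005.  176.  806.] [538.  43.  -2.]
scene [304 279  18  17 232] [312.94827586 286.95258621] [711.6 103.3  10.7] [731. 122.  15.] [691.  83.  -2.]
   jar scene [326.  65.] 158 [ 57.6   1.5 111.4] [16.7  0.6] 62.4
   jar scene [ 56. 131.] 128 [ 525.2 -626.7  110.9] [ 507.5 -647.2] 38.4
   jar scene [ 44. 168.] 154 [ 640.5 -586.3  111.2] [ 625.2 -611.2] 39.9
   jar scene [417. 211.] 480 [507.5 291.7 108.9] [505.8 292.1] 30.5
   jar scene [340. 237.] 553 [622.5 130.9 109.5] [620.4 131.1] 30.2
   can scene [323.  82.] 125 [57.4  6.6 48.6] [10.6  0.8] 66.9
   can scene [ 66. 146.] 89 [ 524.8 -628.1   49.6] [ 507.  -646.1] 39.9
   can scene [ 55. 183.] 104 [ 639.8 -586.7   50.2] [ 622.4 -617.1] 41.6
   can scene [318. 190.] 470 [467.7  63.   45.5] [467.9  63.1] 43.7
   can scene [498. 360.] 1036 [768.8 483.2  45.5] [770.5 486.4] 54.5
   holder scene [322.  85.] 135 [61.4  2.2 34.7] [8.1 0.5] 69.9
   hold
[... 452 characters left out ...]
 110.8] [ 647.  160. 1202.] [356. -53. 105.]
top [226 189  14  14  53] [233.37735849 195.79245283] [571.1  37.6  12.1] [593.  60.  18.] [556.  24.   7.]
   jar top [480. 171.] 93 [ 601.4 -584.8  110.4] [ 616.6 -613.3] 40.7
   jar top [194. 173.] 432 [617.  131.4 111. ] [617.5 131.4] 30.4
   jar top [500. 215.] 97 [ 491.7 -623.9  111. ] [ 496.3 -642.1] 38.0
   jar top [130. 219.] 450 [502.3 291.8 110.5] [502.4 292.8] 30.1
   can top [ 59. 125.] 1555 [777.  519.8  47. ] [779.3 519.5] 82.8
   can top [223. 235.] 680 [464.1  64.6  46.8] [465.4  63.7] 42.6
   holder top [ 76. 134.] 102 [740.9 460.9  35.1] [778.  500.3] 71.3
   holder top [306. 186.] 386 [ 592.9 -159.1   33.6] [ 594.3 -157.9] 47.4
```

View pics/cs.png

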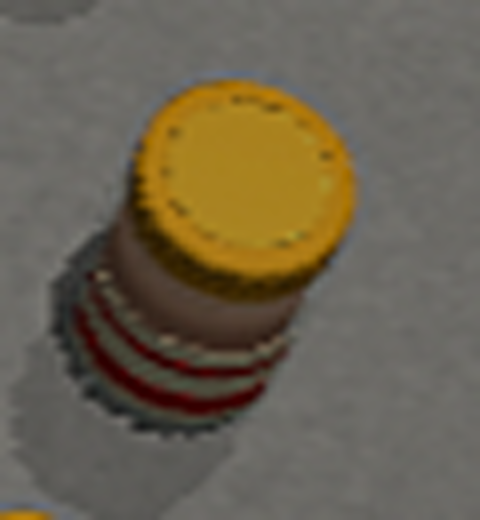

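View pics/ct.png

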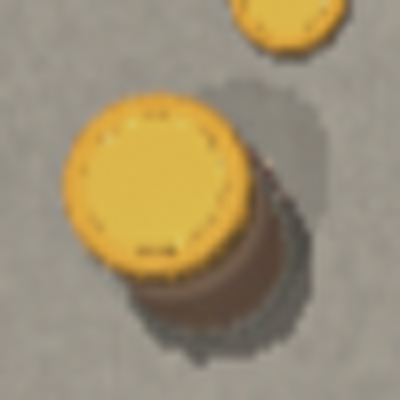

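```bash
python3 - <<'E'
import pickle,cv2,numpy as np
from h import *
d=pickle.load(open("c0.pkl","rb"));c=d["scene"]
print("cam",ray(c,(0,0))[0])
px=c["pixels"];h=cv2.cvtColor(px,cv2.COLOR_BGR2HSV)
A=np.array([620.4,131.1])
def cyl(uv,r=33.5):
    o,dd=ray(c,uv);a=dd[:2]@dd[:2];b=(o[:2]-A)@dd[:2];q=(o[:2]-A)@(o[:2]-A)-r*r
    D=b*b-a*q
    if D<0:return None
    s=(-b-np.sqrt(D))/a;p=o+dd*s;return np.degrees(np.arctan2(p[1]-A[1],p[0]-A[0])),p[2]
cam=ray(c,(0,0))[0];print("cam az",np.degrees(np.arctan2(*(cam[:2]-A)[::-1])))
for v in range(245,272):
    for u in range(316,352):
        p=cyl((u,v))
        H=h[v,u]
        if p and 0<p[1]<76: 
            red=(H[0]<12 or H[0]>168) and H[1]>120 and px[v,u,2]>60
            cream= H[1]<75 and px[v,u].sum()>260
            if red or cream: print(v,u,"R" if red else "C",round(p[0]),round(p[1]))
for z in (15,27,40,53,60): print(z,[proj(c,[A[0]+33.5*np.cos(np.radians(a)),A[1]+33.5*np.sin(np.radians(a)),z]).round(1).tolist() for a in range(-80,100,20)])
E
```

```text
cam [1004.73060334   42.7878388   805.90825848]
cam az -12.940887778683505
253 349 C 70 66
254 348 C 59 71
255 347 C 54 70
256 346 C 50 68
256 347 C 61 58
257 321 R -48 31
257 330 C -14 65
258 327 R -23 52
258 328 R -19 55
258 346 C 64 44
259 330 R -11 56
259 336 C 10 64
259 337 C 13 64
259 340 C 26 63
259 344 R 48 53
260 329 R -13 49
260 332 R -3 54
260 333 R 1 56
260 342 R 38 53
260 345 C 68 27
261 325 R -25 33
261 335 R 10 52
261 336 R 14 53
261 344 C 59 31
262 327 R -16 34
263 325 R -22 24
263 329 R -8 34
263 330 R -4 36
263 341 R 42 33
264 332 R 4 33
264 333 R 8 34
264 334 R 12 35
264 337 R 24 34
264 338 R 29 33
264 339 R 34 31
265 328 R -8 22
265 342 C 63 2
266 332 R 8 22
266 333 R 12 22
266 335 R 20 22
266 336 R 24 22
266 337 R 29 20
266 341 C 56 2
267 324 C -19 1
267 325 C -15 4
267 340 C 52 0
268 338 C 41 2
269 329 C 3 1
269 332 C 14 3
269 335 C 27 2
269 336 C 32 0
15 [[317.8, 252.7], [318.6, 257.2], [321.0, 261.3], [324.8, 264.6], [329.4, 266.7], [334.4, 267.2], [339.0, 266.0], [342.7, 263.5], [345.0, 259.8]]
27 [[318.6, 250.7], [319.4, 255.2], [321.9, 259.4], [325.7, 262.7], [330.4, 264.8], [335.4, 265.2], [340.1, 264.1], [343.8, 261.5], [346.1, 257.8]]
40 [[319.5, 248.4], [320.3, 252.9], [322.8, 257.2], [326.7, 260.5], [331.4, 262.6], [336.5, 263.1], [341.2, 262.0], [345.0, 259.3], [347.4, 255.6]]
53 [[320.4, 246.1], [321.2, 250.7], [323.8, 254.9], [327.7, 258.3], [332.5, 260.4], [337.7, 260.9], [342.5, 259.8], [346.3, 257.1], [348.7, 253.3]]
60 [[320.9, 244.8], [321.7, 249.4], [324.3, 253.7], [328.2, 257.1], [333.1, 259.2], [338.3, 259.7], [343.1, 258.6], [347.0, 255.9], [349.4, 252.1]]
```

```bash
cat >> h.py <<'E'
from scipy.spatial.transform import Rotation as Ro
def rel(s,goal,az):
    """tool shift (m) and turn (deg) from state to TCP goal (mm), tool pointing down, tool x at az"""
    R=s["tcp_rot"];a=np.radians(az)
    G=np.array([[np.cos(a),np.sin(a),0],[np.sin(a),-np.cos(a),0],[0,0,-1.]])
    return (R.T@(np.array(goal)-s["ee_pos"])/1000).round(4),Ro.from_matrix(R.T@G).as_rotvec(degrees=True).round(2)
E
python3 - <<'E'
import pickle,numpy as np
from h import *
from rig import manip
d=pickle.load(open("c0.pkl","rb"));c=d["wrist"];s=manip.read_state()
V=c["view"];C=-V[:3,:3].T@V[:3,3];R=s["tcp_rot"]
print("cam in tool",R.T@(C-s["ee_pos"])); print("Rct",(V[:3,:3]@R).round(3).tolist())
a=-125;y=np.array([np.sin(np.radians(a)),-np.cos(np.radians(a))])
g=np.array([619,131])-y*100
print(g);print(rel(s,[*g,350],a))
E
```

```text
cam in tool [  1.05517482 -78.56985452  19.17141918]
Rct [[1.0, -0.001, 0.0], [0.001, 0.961, -0.275], [-0.0, 0.275, 0.961]]
[700.91520443  73.64235636]
(array([-0.3717,  0.6476,  0.0545]), array([-1.1000e-01,  2.0000e-02, -1.6224e+02]))
```

Call:
servo_tool(
  hand=[1,1,1,1,1,1,1,1,1,1],
  linear=[
    [-0.245,0.43,0.035],
    [-0.245,0.43,0.035],
    [-0.245,0.43,0.035],
    [-0.245,0.43,0.035],
    [-0.245,0.43,0.035],
    [-0.245,0.43,0.035],
    [-0.245,0.43,0.035],
    [-0.245,0.43,0.035],
    [-0.245,0.43,0.035],
    [-0.245,0.43,0.035],
  ],
  dr=[
    [0,0,85],
    [0,0,85],
    [0,0,85],
    [0,0,85],
    [0,0,85],
    [0,0,85],
    [0,0,85],
    [0,0,85],
    [0,0,85],
    [0,0,85],
  ],
)

```text
t: 1.15
ee_pos: [531.9, 257.4, 369.6]
tcp_rot: [[0.976, -0.218, 0.0], [-0.218, -0.976, -0.0], [0.0, 0.0, -1.0]]
force: [0.5, 1.1, 1.2]
grip_width: 92.5
```

```bash
python3 - <<'E'
from h import *
from rig import manip
s=manip.read_state();print(s["t"],s["ee_pos"],s["joint_pos"].round(1));print(rel(s,[700.9,73.6,350],-125))
E
```

```text
1.15 [531.88377709 257.35794092 369.60299754] [-48.2  24.2  24.7 103.6 -12.1  54.8 -31. ]
(array([0.205 , 0.1424, 0.0197]), array([-1.0000e-02, -1.0000e-02,  1.1239e+02]))
```

Call:
servo_tool(
  hand=[1,1,1,1,1,1,1,1,1,1],
  linear=[
    [0.205,0.142,0.02],
    [0.205,0.142,0.02],
    [0.205,0.142,0.02],
    [0.205,0.142,0.02],
    [0.205,0.142,0.02],
    [0.205,0.142,0.02],
    [0.205,0.142,0.02],
    [0.205,0.142,0.02],
    [0.205,0.142,0.02],
    [0.205,0.142,0.02],
  ],
  dr=[
    [0,0,80],
    [0,0,80],
    [0,0,80],
    [0,0,80],
    [0,0,80],
    [0,0,80],
    [0,0,80],
    [0,0,80],
    [0,0,80],
    [0,0,80],
  ],
)

```text
t: 2.15
ee_pos: [700.8, 77.4, 349.0]
tcp_rot: [[-0.043, -0.999, -0.001], [-0.999, 0.043, -0.001], [0.001, 0.001, -1.0]]
force: [-0.2, 0.1, -0.1]
grip_width: 91.8
```

```bash
python3 - <<'E'
from h import *
from rig import manip
import pickle
s=manip.read_state();print(s["t"],s["ee_pos"],s["joint_pos"].round(1))
c=manip.capture("wrist");pickle.dump((s,c),open("w1.pkl","wb"));cv2.imwrite("pics/w1.png",c["pixels"])
E
```

```text
2.15 [700.84867573  77.42628878 349.01583972] [-36.7  41.   43.5  88.  -30.3  63.3 -78.9]
```

View pics/w1.png

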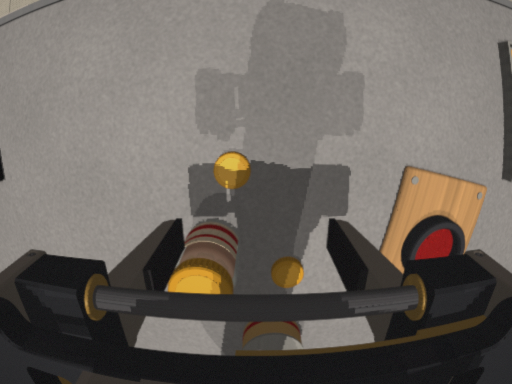

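```bash
python3 - <<'E'
import pickle,cv2
s,c=pickle.load(open("w1.pkl","rb"))
cv2.imwrite("pics/w1c.png",cv2.resize(c["pixels"][210:300,155:255],None,fx=6,fy=6,interpolation=2))
E
```

```text
(no output)
```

View pics/w1c.png

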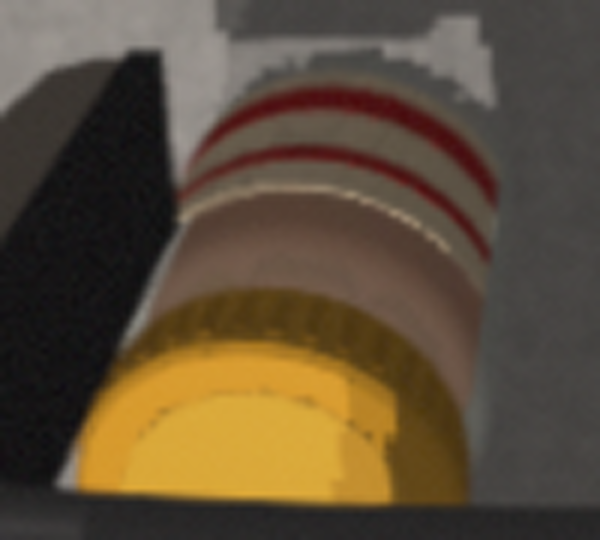

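```bash
python3 - <<'E'
import pickle,cv2
from h import *
d=pickle.load(open("c0.pkl","rb"));c=d["top"];o=ray(c,(0,0))[0];print(o)
A=np.array([617.5,131.4]);print(np.degrees(np.arctan2(*(o[:2]-A)[::-1])))
for z in (15,27,40,53,60): print(z,[(a,(proj(c,[A[0]+33.5*np.cos(np.radians(a)),A[1]+33.5*np.sin(np.radians(a)),z])*8-[1400,1200]+4).round().tolist()) for a in range(-160,-20,20)])
cv2.imwrite("pics/ct2.png",cv2.resize(c["pixels"][160:196,190:220],None,fx=18,fy=16,interpolation=cv2.INTER_NEAREST))
for z in (15,27,40,53,60): print(z,[(a,((proj(c,[A[0]+33.5*np.cos(np.radians(a)),A[1]+33.5*np.sin(np.radians(a)),z])-[190,160]+.5)*[18,16]).round().tolist()) for a in range(-120,-20,20)])
E
```

```text
[ 356.17507349  -52.93499411 1201.69640317]
-144.8013854032944
15 [(-160, [235.0, 339.0]), (-140, [265.0, 321.0]), (-120, [286.0, 295.0]), (-100, [298.0, 264.0]), (-80, [298.0, 231.0]), (-60, [287.0, 201.0]), (-40, [265.0, 176.0])]
27 [(-160, [230.0, 332.0]), (-140, [260.0, 315.0]), (-120, [282.0, 288.0]), (-100, [294.0, 257.0]), (-80, [294.0, 224.0]), (-60, [282.0, 193.0]), (-40, [260.0, 168.0])]
40 [(-160, [225.0, 325.0]), (-140, [255.0, 307.0]), (-120, [277.0, 281.0]), (-100, [289.0, 249.0]), (-80, [289.0, 215.0]), (-60, [277.0, 184.0]), (-40, [255.0, 159.0])]
53 [(-160, [219.0, 317.0]), (-140, [249.0, 299.0]), (-120, [272.0, 273.0]), (-100, [284.0, 240.0]), (-80, [284.0, 207.0]), (-60, [272.0, 175.0]), (-40, [250.0, 150.0])]
60 [(-160, [216.0, 313.0]), (-140, [246.0, 295.0]), (-120, [269.0, 268.0]), (-100, [281.0, 236.0]), (-80, [281.0, 202.0]), (-60, [269.0, 170.0]), (-40, [247.0, 145.0])]
15 [(-120, [374.0, 431.0]), (-100, [401.0, 368.0]), (-80, [401.0, 302.0]), (-60, [375.0, 241.0]), (-40, [327.0, 192.0])]
27 [(-120, [364.0, 417.0]), (-100, [390.0, 354.0]), (-80, [391.0, 287.0]), (-60, [365.0, 225.0]), (-40, [316.0, 176.0])]
40 [(-120, [353.0, 401.0]), (-100, [379.0, 337.0]), (-80, [380.0, 270.0]), (-60, [353.0, 208.0]), (-40, [304.0, 158.0])]
53 [(-120, [341.0, 386.0]), (-100, [368.0, 321.0]), (-80, [368.0, 253.0]), (-60, [342.0, 190.0]), (-40, [292.0, 140.0])]
60 [(-120, [335.0, 377.0]), (-100, [362.0, 312.0]), (-80, [362.0, 244.0]), (-60, [335.0, 180.0]), (-40, [285.0, 130.0])]
```

View pics/ct2.png

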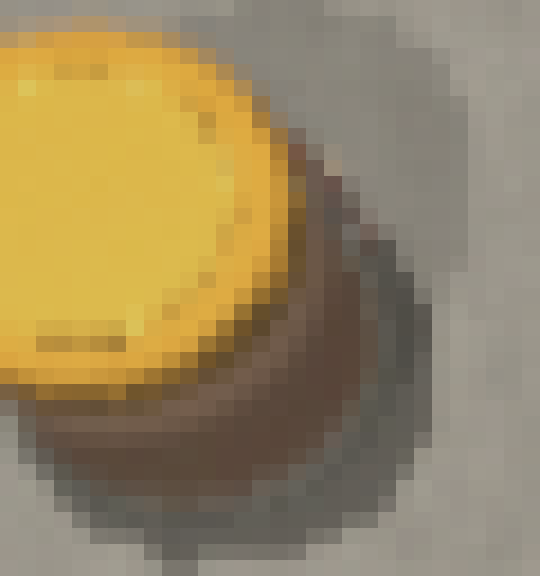

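```bash
cat >> h.py <<'E'
def projw(c,p):
    q=c["view"][:3,:3]@np.asarray(p,float)+c["view"][:3,3];r=np.hypot(q[0],q[1]);th=np.arctan2(r,q[2])
    return np.array([c["mtx"][0,2]+c["mtx"][0,0]*th*q[0]/r,c["mtx"][1,2]+c["mtx"][1,1]*th*q[1]/r])
E
python3 - <<'E'
import pickle,cv2
from h import *
s,c=pickle.load(open("w1.pkl","rb"));V=c["view"];print(-V[:3,:3].T@V[:3,3])
A=np.array([619,131.2])
f=6;im=cv2.resize(c["pixels"][210:300,155:255],None,fx=f,fy=f,interpolation=2)
for a in range(-120,100,20):
    P=[((projw(c,[A[0]+33*np.cos(np.radians(a)),A[1]+33*np.sin(np.radians(a)),z])-[155,210]+.5)*f).astype(int) for z in (0,20,40,60)]
    cv2.polylines(im,[np.array(P)],False,(0,255,0) if a else (255,0,0),1); cv2.putText(im,str(a),tuple(int(x) for x in P[0]),0,.4,(255,255,0),1)
cv2.imwrite("pics/w1d.png",im)
E
```

```text
[777.05269322  75.52519192 329.90601036]
```

View pics/w1d.png

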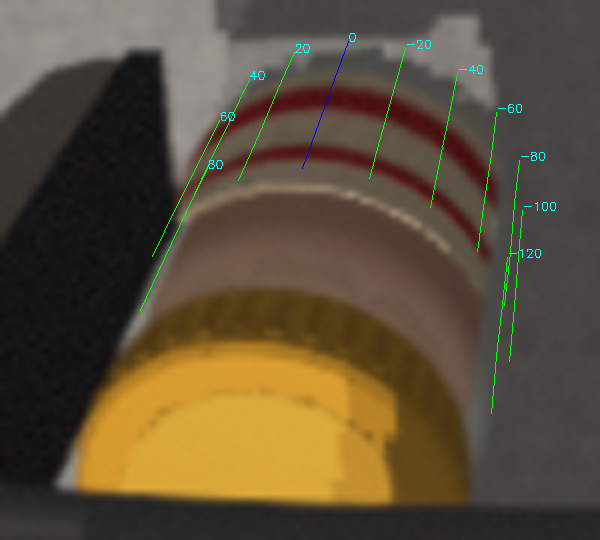

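```bash
cat > ov.py <<'E'
from h import *
def ov(c,A,z0,crop,f,name,angs=range(-120,100,20),r=33.5):
    x0,y0,x1,y1=crop
    im=cv2.resize(c["pixels"][y0:y1,x0:x1],None,fx=f,fy=f,interpolation=2);raw=im.copy()
    for a in angs:
        P=[((proj(c,[A[0]+r*np.cos(np.radians(a)),A[1]+r*np.sin(np.radians(a)),z+z0])-[x0,y0]+.5)*f).astype(int) for z in (0,20,40,60)]
        cv2.polylines(im,[np.array(P)],False,(0,255,0) if a else (255,0,0),1); cv2.putText(im,str(a),tuple(int(x) for x in P[0]),0,.35,(255,255,0),1)
    cv2.imwrite(name,np.hstack([raw,im]))
E
python3 - <<'E'
import pickle
from ov import *
d=pickle.load(open("c0.pkl","rb"))
ov(d["scene"],(620.4,131.1),0,(312,240,354,278),9,"pics/s1d.png",range(-80,100,20))
E
```

```text
(no output)
```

View pics/s1d.png

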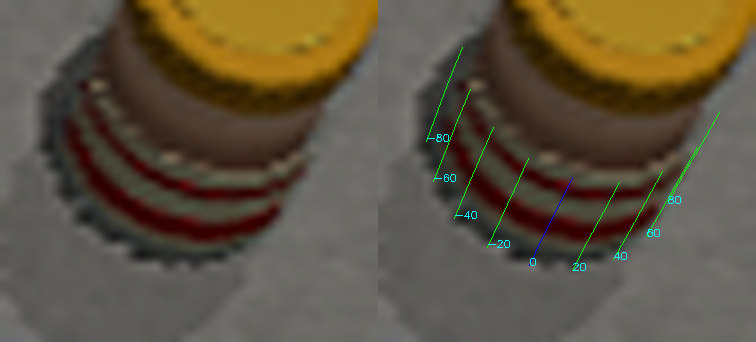

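The label's ends lie at azimuths of about −65° and +53°, so its middle faces about −5°, already close to the shoppers' side. Moving above the cap with the jaws along world y.

```bash
python3 - <<'E'
from h import *
from rig import manip
s=manip.read_state();print(s["t"],rel(s,[619,131,330],-92.5))
E
```

```text
2.2 (array([-0.05  ,  0.084 ,  0.0191]), array([ 0.06, -0.03,  0.05]))
```

Call:
servo_tool(
  hand=[1,1,1,1,1],
  linear=[
    [-0.025,0.042,0.0],
    [-0.05,0.084,0.01],
    [-0.05,0.084,0.019],
    [-0.05,0.084,0.019],
    [-0.05,0.084,0.019],
  ],
  dr=[
    [0,0,0],
    [0,0,0],
    [0,0,0],
    [0,0,0],
    [0,0,0],
  ],
)

```text
t: 2.7
ee_pos: [619.8, 129.7, 331.1]
tcp_rot: [[-0.039, -0.999, 0.001], [-0.999, 0.039, -0.001], [0.001, -0.001, -1.0]]
force: [-0.2, -0.3, 0.1]
grip_width: 91.9
```

```bash
python3 - <<'E'
from h import *
from rig import manip
import pickle
s=manip.read_state();print(s["t"],s["ee_pos"],rel(s,[619,131,273],-92.5),s["force"])
for n in("scene","top"):
    c=manip.capture(n);cv2.imwrite(f"pics/{n}2.png",c["pixels"]);
E
```

```text
2.7 [619.77992403 129.67993049 331.12349222] (array([-0.0013,  0.0009,  0.0581]), array([-0.08, -0.04,  0.25])) [-0.24810061 -0.30725682  0.088803  ]
```

View pics/scene2.png

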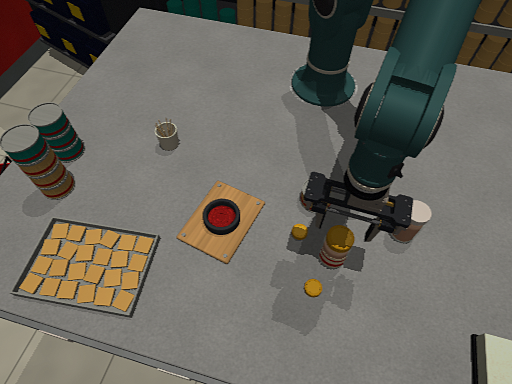

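```bash
python3 - <<'E'
from rig import manip
import cv2
c=manip.capture("wrist");cv2.imwrite("pics/w2.png",c["pixels"])
E
```

```text
(no output)
```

View pics/w2.png

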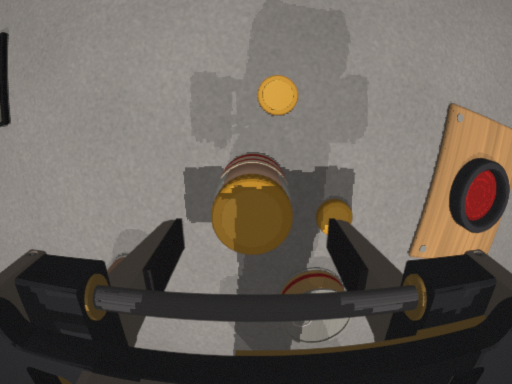

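The wrist picture shows the cap centred between the fingers at about (252,213) and the holder's red floor at (482,195). I'll check the cap, holder and can positions with this view.

```bash
python3 - <<'E'
from h import *
from rig import manip
import pickle
c=manip.capture("wrist");s=manip.read_state();print(s["ee_pos"],s["t"])
def wray(c,uv,z):
    K,V=c["mtx"],c["view"];d=np.array([(uv[0]-K[0,2]),(uv[1]-K[1,2])])/K[0,0];r=np.hypot(*d)
    q=np.array([*(d/r*np.sin(r)),np.cos(r)]);R=V[:3,:3];o=-R.T@V[:3,3];w=R.T@q;return o+w*(z-o[2])/w[2]
h=cv2.cvtColor(c["pixels"],cv2.COLOR_BGR2HSV)
m=cv2.inRange(h,(15,120,40),(35,255,255));k,l,st,ct=cv2.connectedComponentsWithStats(m)
for i in range(1,k):
    if st[i,4]>300 and st[i,1]<260:
        # boundary points onto plane
        cn=max(cv2.findContours((l==i).astype(np.uint8),0,1)[0],key=cv2.contourArea)[:,0]
        for z in(111,12):
            Q=np.array([wray(c,p,z)[:2] for p in cn],np.float32);a,r=cv2.minEnclosingCircle(Q);e=cv2.fitEllipse(Q);print(st[i],z,np.round(a,1),round(r,1),np.round(e[0],1),np.round(e[1],1))
m=cv2.inRange(h,(0,150,60),(8,255,255))|cv2.inRange(h,(172,150,60),(180,255,255));k,l,st,ct=cv2.connectedComponentsWithStats(m)
for i in range(1,k):
    if st[i,4]>300:
        cn=max(cv2.findContours((l==i).astype(np.uint8),0,1)[0],key=cv2.contourArea)[:,0]
        Q=np.array([wray(c,p,16)[:2] for p in cn],np.float32);e=cv2.fitEllipse(Q);print("red",st[i],np.round(e[0],1),np.round(e[1],1))
m=cv2.inRange(c["pixels"],(0,0,0),(35,35,35));k,l,st,ct=cv2.connectedComponentsWithStats(m)
for i in range(1,k):
    if st[i,4]>600 and st[i,0]>400 and st[i,1]<250:
        cn=max(cv2.findContours((l==i).astype(np.uint8),0,1)[0],key=cv2.contourArea)[:,0]
        Q=np.array([wray(c,p,30)[:2] for p in cn],np.float32);a,r=cv2.minEnclosingCircle(Q);print("cup",st[i],a,r)
print(projw(c,[619,131,111]),projw(c,[596,-158,16]))
E
```

```text
[619.86175755 129.16297151 331.17872914] 2.9
[ 258   75   40   40 1274] 111 [704.8 111.7] 13.7 [704.8 111.7] [26.5 26.8]
[ 258   75   40   40 1274] 12 [708.9 104.1] 20.4 [708.9 104.1] [39.5 40. ]
[ 410  104  102  155 6913] 111 [631.  -55.4] 77.3 [630.3 -57.3] [106.2 144.1]
[ 410  104  102  155 6913] 12 [ 598.9 -145.2] 115.3 [ 597.9 -148. ] [158.4 214.9]
[ 211  173   82   82 5189] 111 [620.  133.3] 31.6 [619.8 132.7] [58.6 62.5]
[ 211  173   82   82 5189] 12 [582.6 136.2] 47.1 [582.2 135.3] [87.4 93.2]
[316 199  36  35 764] 111 [616.4  71.7] 14.5 [617.8  72.3] [25.4 27.2]
[316 199  36  35 764] 12 [577.1  44.4] 21.6 [579.2  45.2] [37.8 40.6]
red [ 465  170   32   51 1140] [ 592.4 -164.6] [55.2 68.1]
cup [450 159  40  67 687] (601.1842041015625, -140.16534423828125) 43.45256423950195
[253.95805045 216.89023099] [478.20673245 193.24902677]
```

Call:
servo_tool(
  hand=[1,1,1,1,1,0.6,0.4,0.4,0.4,0.4],
  linear=[
    [-0.0015,0.001,0.02],
    [-0.0015,0.001,0.04],
    [-0.0015,0.001,0.053],
    [-0.0015,0.001,0.058],
    [-0.0015,0.001,0.058],
    [-0.0015,0.001,0.058],
    [-0.0015,0.001,0.058],
    [-0.0015,0.001,0.058],
    [-0.0015,0.001,0.058],
    [-0.0015,0.001,0.058],
  ],
  dr=[
    [0,0,0],
    [0,0,0],
    [0,0,0],
    [0,0,0],
    [0,0,0],
    [0,0,0],
    [0,0,0],
    [0,0,0],
    [0,0,0],
    [0,0,0],
  ],
  squeeze=40,
)

```text
t: 3.9
ee_pos: [618.1, 131.7, 273.1]
tcp_rot: [[-0.039, -0.999, 0.001], [-0.999, 0.039, -0.0], [0.0, -0.001, -1.0]]
force: [-0.2, -0.4, 1.3]
grip_width: 59.3
```

Call:
servo_tool(
  hand=[0.4,0.4,0.4,0.4],
  linear=[
    [0,0,0],
    [0,0,0],
    [0,0,0],
    [0,0,0],
  ],
  dr=[
    [0,0,0],
    [0,0,0],
    [0,0,0],
    [0,0,0],
  ],
  squeeze=40,
)

```text
t: 4.3
ee_pos: [618.2, 131.7, 273.1]
tcp_rot: [[-0.039, -0.999, 0.001], [-0.999, 0.039, -0.0], [0.0, -0.001, -1.0]]
force: [-0.6, -1.5, 3.7]
grip_width: 59.2
```

Call:
servo_tool(
  hand=[0.4,0.4,0.4,0.4,0.4],
  linear=[
    [0,0,-0.01],
    [0,0,-0.03],
    [0,0,-0.05],
    [0,0,-0.06],
    [0,0,-0.06],
  ],
  dr=[
    [0,0,0],
    [0,0,0],
    [0,0,0],
    [0,0,0],
    [0,0,0],
  ],
)

```text
t: 4.8
ee_pos: [618.1, 132.3, 333.7]
tcp_rot: [[-0.039, -0.999, 0.002], [-0.999, 0.039, 0.001], [-0.001, -0.002, -1.0]]
force: [-0.5, 0.2, -5.8]
grip_width: 59.3
```

```bash
python3 - <<'E'
from h import *
from rig import manip
s=manip.read_state();print(s["t"],s["ee_pos"],s["force"],s["wrist_torque"],s["grip_width"],rel(s,[595.2,-157.7,333],-87))
c=manip.capture("scene");cv2.imwrite("pics/s3.png",cv2.resize(c["pixels"][130:330,220:440],None,fx=3,fy=3))
E
```

```text
4.8 [618.14859567 132.26750265 333.67051607] [-0.50171758  0.16166184 -5.75283115] [ 0.00373241  0.14229456 -0.0117097 ] 59.2776994840444 (array([0.2906, 0.0117, 0.0003]), array([-0.09,  0.06, -5.21]))
```

View pics/s3.png

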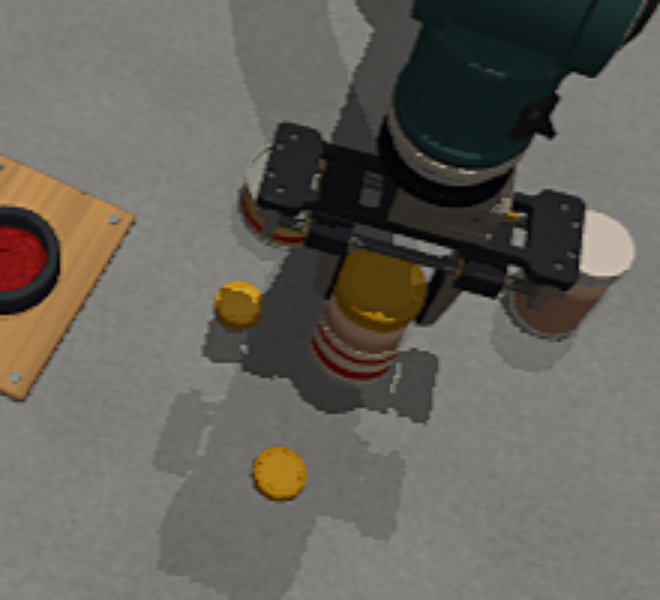

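Call:
servo_tool(
  hand=[0.4,0.4,0.4,0.4,0.4,0.4,0.4,0.4,0.4,0.4],
  linear=[
    [0.02,0.001,0],
    [0.06,0.002,0],
    [0.1,0.004,0],
    [0.145,0.006,0],
    [0.19,0.008,0],
    [0.23,0.009,0],
    [0.26,0.01,0],
    [0.28,0.011,0],
    [0.29,0.0117,0],
    [0.2906,0.0117,0],
  ],
  dr=[
    [0,0,0],
    [0,0,-1],
    [0,0,-2],
    [0,0,-3],
    [0,0,-4],
    [0,0,-5],
    [0,0,-5],
    [0,0,-5.2],
    [0,0,-5.2],
    [0,0,-5.2],
  ],
)

```text
t: 5.85
ee_pos: [594.3, -159.1, 331.8]
tcp_rot: [[0.049, -0.999, -0.002], [-0.999, -0.049, -0.0], [0.0, 0.002, -1.0]]
force: [0.2, -0.7, -4.4]
grip_width: 59.2
```

Call:
servo_tool(
  hand=[0.4,0.4,0.4],
  linear=[
    [0,0,0],
    [0,0,0],
    [0,0,0],
  ],
  dr=[
    [0,0,0],
    [0,0,0],
    [0,0,0],
  ],
)

```text
t: 6.15
ee_pos: [595.4, -156.4, 332.5]
tcp_rot: [[0.054, -0.999, -0.0], [-0.999, -0.054, 0.001], [-0.001, 0.0, -1.0]]
force: [0.4, -0.6, -4.5]
grip_width: 59.4
```

```bash
python3 - <<'E'
from h import *
from rig import manip
s=manip.read_state();print(s["t"],s["ee_pos"],s["force"],s["wrist_torque"],s["joint_pos"].round(1),rel(s,[595.2,-157.7,333],-87))
for n in ("scene","top"):
    c=manip.capture(n)
    y,x=(150,160) if n=="scene" else (130,250)
    cv2.imwrite(f"pics/{n}4.png",cv2.resize(c["pixels"][y:y+120,x:x+150],None,fx=5,fy=5,interpolation=2))
E
```

```text
6.15 [ 595.35940361 -156.37903502  332.47129193] [ 0.38168205 -0.59400657 -4.54347916] [0.03629069 0.16988674 0.01707247] [-20.1  33.5  43.8 102.6 -27.8  55.3 -51.6] (array([ 0.0013,  0.0002, -0.0005]), array([0.01, 0.04, 0.1 ]))
```

View pics/scene4.png

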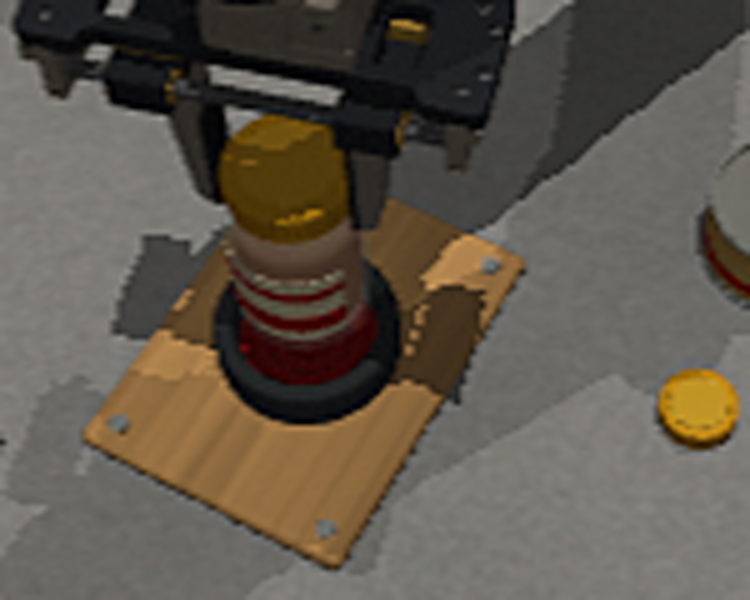

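View pics/top4.png

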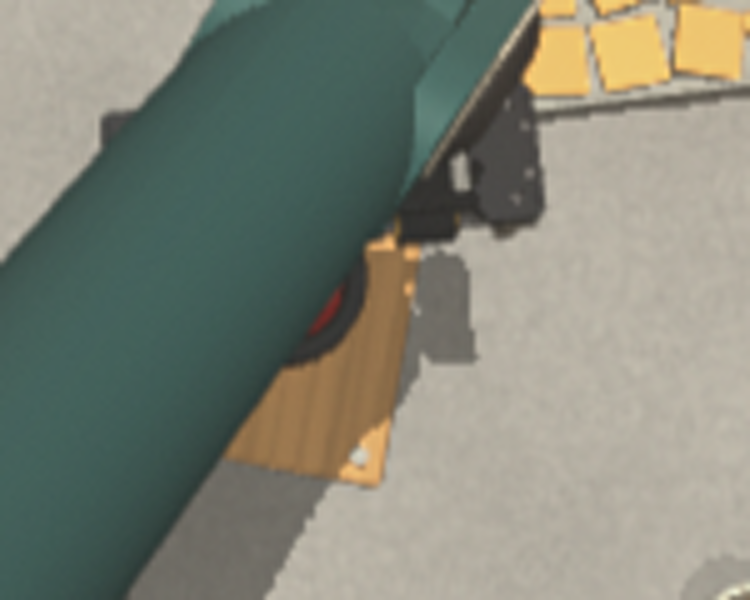

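Call:
servo_tool(
  hand=[0.4,0.4,0.4,0.4,0.4],
  linear=[
    [0.0,0,0.005],
    [0.0,0,0.012],
    [0,0,0.018],
    [0,0,0.022],
    [0,0,0.022],
  ],
  dr=[
    [0,0,0],
    [0,0,0],
    [0,0,0],
    [0,0,0],
    [0,0,0],
  ],
)

```text
t: 6.75
ee_pos: [594.7, -157.9, 309.7]
tcp_rot: [[0.051, -0.999, -0.002], [-0.999, -0.051, 0.0], [-0.0, 0.002, -1.0]]
force: [0.2, 0.6, -5.2]
grip_width: 59.1
```

```bash
python3 - <<'E'
from h import *
from rig import manip
s=manip.read_state();print(s["t"],s["ee_pos"],s["force"],s["wrist_torque"])
c=manip.capture("scene");import pickle;pickle.dump((s,c),open("s5.pkl","wb"))
A=s["ee_pos"];f=7;x0,y0=185,165
raw=cv2.resize(c["pixels"][y0:y0+80,x0:x0+70],None,fx=f,fy=f,interpolation=2);im=raw.copy()
def circ(cx,cy,z,r,col):
    P=np.array([((proj(c,[cx+r*np.cos(t),cy+r*np.sin(t),z])-[x0,y0]+.5)*f) for t in np.linspace(0,6.283,60)]).astype(int);cv2.polylines(im,[P],True,col,1)
circ(597.6,-158.3,34,47.5,(0,255,0));circ(597.6,-158.3,34,35.5,(0,255,0))
z0=A[2]-273.1
circ(A[0]+1.4,A[1]-.5,z0,33,(255,0,0));circ(A[0]+1.4,A[1]-.5,z0+76,33,(255,0,0))
cv2.imwrite("pics/s5.png",np.hstack([raw,im])[:600,:])
E
```

```text
6.75 [ 594.68886282 -157.93118008  309.71763875] [ 0.1523568   0.56368689 -5.21396773] [-0.04241532  0.18025138 -0.09320946]
```

View pics/s5.png

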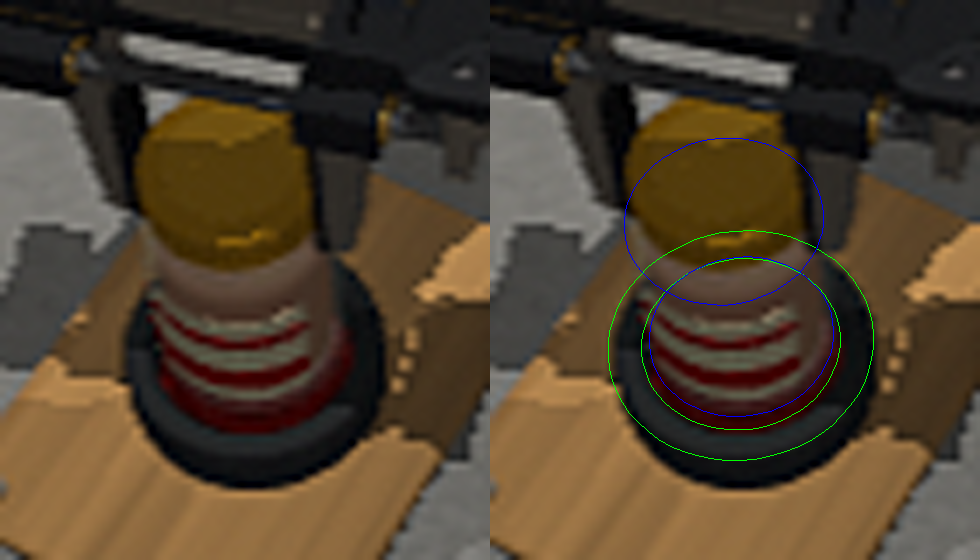

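Call:
servo_tool(
  hand=[0.4,0.4,0.4,0.4],
  linear=[
    [0.0,0,0.004],
    [0.0,0,0.008],
    [0,0,0.011],
    [0,0,0.011],
  ],
  dr=[
    [0,0,0],
    [0,0,0],
    [0,0,0],
    [0,0,0],
  ],
)

```text
t: 7.2
ee_pos: [594.8, -157.9, 299.1]
tcp_rot: [[0.052, -0.999, -0.001], [-0.999, -0.052, 0.0], [-0.0, 0.001, -1.0]]
force: [0.4, 0.8, -5.9]
grip_width: 59.4
```

Call:
servo_tool(
  hand=[0.4,0.4,0.4,0.4],
  linear=[
    [0.0,0,0.003],
    [0.0,0,0.006],
    [0,0,0.008],
    [0,0,0.008],
  ],
  dr=[
    [0,0,0],
    [0,0,0],
    [0,0,0],
    [0,0,0],
  ],
)

```text
t: 7.6
ee_pos: [594.9, -157.9, 291.3]
tcp_rot: [[0.052, -0.999, -0.001], [-0.999, -0.052, 0.0], [-0.0, 0.001, -1.0]]
force: [-0.7, 0.6, -4.3]
grip_width: 59.2
```

```bash
python3 - <<'E'
from h import *
from rig import manip
s=manip.read_state();print(s["t"],s["ee_pos"],s["force"],s["wrist_torque"])
E
```

```text
7.6 [ 594.87413526 -157.89811947  291.3199311 ] [-0.73257576  0.61676996 -4.2556136 ] [-0.00410728  0.13230271  0.00198829]
```

Foot about 2 mm above the floor with no lateral load. Lowering until it touches.

Call:
servo_tool(
  hand=[0.4,0.4,0.4,0.4],
  linear=[
    [0.0,0,0.001],
    [0.0,0,0.002],
    [0,0,0.0025],
    [0,0,0.0025],
  ],
  dr=[
    [0,0,0],
    [0,0,0],
    [0,0,0],
    [0,0,0],
  ],
)

```text
t: 8.0
ee_pos: [595.0, -158.0, 289.3]
tcp_rot: [[0.052, -0.999, 0.0], [-0.999, -0.052, 0.0], [-0.0, -0.0, -1.0]]
force: [-0.5, 0.7, -4.1]
grip_width: 59.7
```

Call:
servo_tool(
  hand=[0.4,0.4,0.4,0.4],
  linear=[
    [0.0,0,0.001],
    [0.0,0,0.0015],
    [0,0,0.002],
    [0,0,0.002],
  ],
  dr=[
    [0,0,0],
    [0,0,0],
    [0,0,0],
    [0,0,0],
  ],
)

```text
t: 8.4
ee_pos: [595.2, -158.4, 289.1]
tcp_rot: [[0.051, -0.999, 0.002], [-0.999, -0.051, 0.001], [-0.001, -0.002, -1.0]]
force: [-3.7, 1.2, 8.4]
grip_width: 59.3
```

Call:
servo_tool(
  hand=[0.4,0.4,0.4,0.4],
  linear=[
    [0.0,0,0],
    [0.0,0,0.0005],
    [0,0,0.001],
    [0,0,0.001],
  ],
  dr=[
    [0,0,0],
    [0,0,0],
    [0,0,0],
    [0,0,0],
  ],
  squeeze=58,
)

```text
t: 8.8
ee_pos: [595.3, -158.6, 289.0]
tcp_rot: [[0.052, -0.999, 0.002], [-0.999, -0.052, 0.001], [-0.001, -0.002, -1.0]]
force: [-5.3, 2.5, 15.5]
grip_width: 59.1
```

```bash
python3 - <<'E'
from h import *
from rig import manip
s=manip.read_state();print(s["t"],s["ee_pos"],s["force"],s["wrist_torque"],s["joint_pos"].round(1))
import pickle
from ov import ov
c=manip.capture("scene");pickle.dump((s,c),open("s6.pkl","wb"))
ov(c,(597.2,-158.3),16,(190,165,250,240),6,"pics/s6.png",range(-60,120,20))
E
```

```text
8.8 [ 595.32382631 -158.56258738  288.99134647] [-5.34480147  2.5319272  15.46905852] [0.56831182 1.52713204 0.02521651] [-18.1  36.7  41.5 103.9 -30.7  51.1 -49.4]
```

View pics/s6.png

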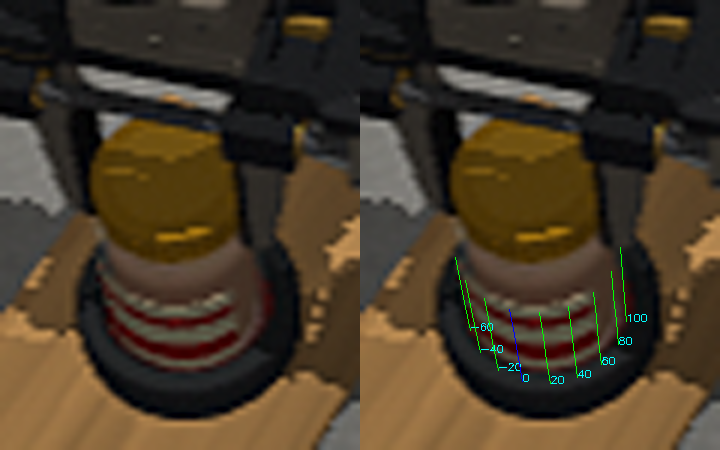

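The jar is seated, with the label's right end at about +60° and so its middle near 0°, and about 15 N pressed down. Starting the anticlockwise twist.

Call:
servo_tool(
  hand=[0.4,0.4,0.4,0.4,0.4,0.4],
  linear=[
    [0.0,0.0005,0],
    [0.0,0.0008,-0.0001],
    [0,0.0008,-0.0002],
    [0,0.0008,-0.0003],
    [0,0.0008,-0.0004],
    [0,0.0008,-0.0004],
  ],
  dr=[
    [0,0,-2],
    [0,0,-5],
    [0,0,-9],
    [0,0,-12],
    [0,0,-15],
    [0,0,-15],
  ],
)

```text
t: 9.45
ee_pos: [595.4, -158.7, 289.4]
tcp_rot: [[0.309, -0.951, 0.005], [-0.951, -0.309, -0.0], [0.002, -0.005, -1.0]]
force: [-0.3, -0.3, 10.2]
grip_width: 58.9
```

```bash
python3 - <<'E'
from h import *
from rig import manip
s=manip.read_state();R=s["tcp_rot"];print(s["t"],s["ee_pos"],s["force"],s["wrist_torque"],np.degrees(np.arctan2(R[1,0],R[0,0])))
import pickle
from ov import ov
c=manip.capture("scene")
ov(c,(597.2,-158.3),16,(190,165,250,240),6,"pics/s7.png",range(-60,120,20))
E
```

```text
9.45 [ 595.3746498  -158.73316148  289.36229772] [-0.34757667 -0.2702752  10.20462913] [0.28071116 0.44205975 0.0778001 ] -72.00153926852764
```

View pics/s7.png

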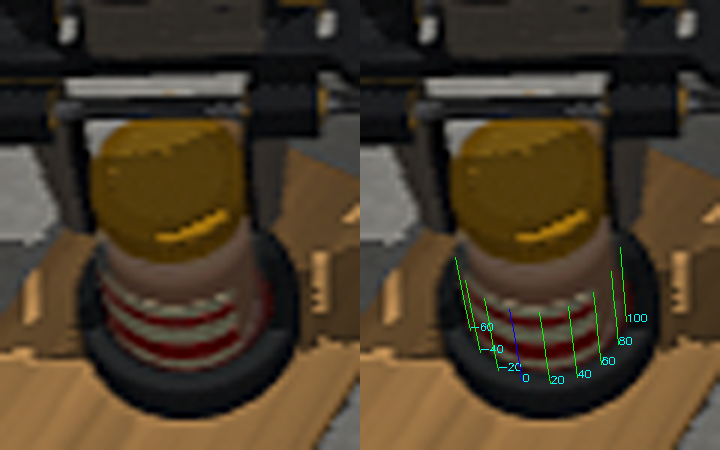

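Call:
servo_tool(
  hand=[0.4,0.4,0.4,0.4,0.4,0.4],
  linear=[
    [0.0,0,0.0006],
    [0.0,0,0.0005],
    [0,0,0.0004],
    [0,0,0.0003],
    [0,0,0.0002],
    [0,0,0.0001],
  ],
  dr=[
    [0,0,-1],
    [0,0,-5],
    [0,0,-9],
    [0,0,-13],
    [0,0,-17],
    [0,0,-21],
  ],
)

```text
t: 10.1
ee_pos: [595.8, -158.6, 289.9]
tcp_rot: [[0.63, -0.776, 0.006], [-0.776, -0.631, -0.0], [0.004, -0.005, -1.0]]
force: [-1.7, 0.7, 13.1]
grip_width: 59.1
```

```bash
python3 - <<'E'
from h import *
from rig import manip
s=manip.read_state();R=s["tcp_rot"];print(s["t"],s["ee_pos"],s["force"],s["wrist_torque"],np.degrees(np.arctan2(R[1,0],R[0,0])))
from ov import ov
c=manip.capture("scene")
ov(c,(597.2,-158.3),16,(190,165,250,240),6,"pics/s8.png",range(-60,120,20))
E
```

```text
10.1 [ 595.75494236 -158.62100586  289.9394023 ] [-1.65554951  0.7203263  13.055969  ] [ 0.34976662  0.49385506 -0.1478734 ] -50.91288168979467
```

View pics/s8.png

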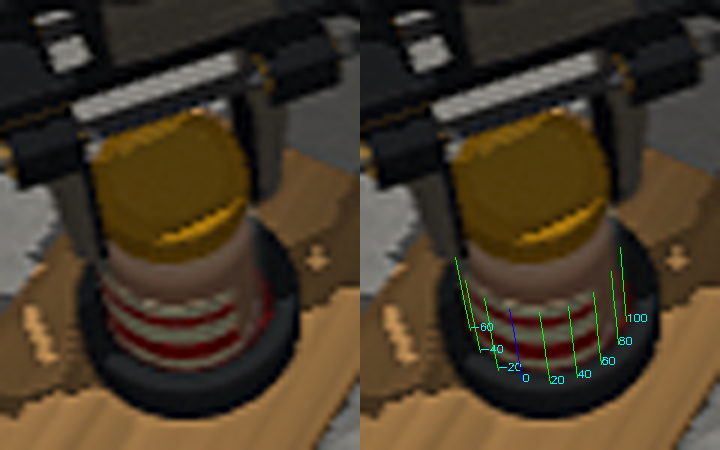

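Call:
servo_tool(
  hand=[0.4,0.4,0.4,0.4,0.4,0.4],
  linear=[
    [0.0,0,0],
    [0.0,0,-0.0001],
    [0,0,-0.0002],
    [0,0,-0.0003],
    [0,0,-0.0004],
    [0,0,-0.0005],
  ],
  dr=[
    [0,0,-4],
    [0,0,-8],
    [0,0,-12],
    [0,0,-16],
    [0,0,-19],
    [0,0,-22],
  ],
)

```text
t: 10.75
ee_pos: [595.7, -158.8, 290.5]
tcp_rot: [[0.875, -0.484, 0.007], [-0.484, -0.875, -0.0], [0.006, -0.003, -1.0]]
force: [-0.6, 0.7, 13.1]
grip_width: 59.1
```

```bash
python3 - <<'E'
from h import *
from rig import manip
s=manip.read_state();R=s["tcp_rot"];print(s["t"],s["ee_pos"],s["force"],s["wrist_torque"],np.degrees(np.arctan2(R[1,0],R[0,0])),s["joint_pos"].round(0))
E
```

```text
10.75 [ 595.72787936 -158.79279758  290.5190002 ] [-0.55735035  0.65216604 13.10061173] [ 0.17229947  0.53370324 -0.10302702] -28.954554374119066 [ -8.  33.  27. 103. -19.  48.  -1.]
```

Call:
servo_tool(
  hand=[0.4,0.4,0.4,0.4,0.4,0.4],
  linear=[
    [0.0,0,-0.0001],
    [0.0,0,-0.0002],
    [0,0,-0.0003],
    [0,0,-0.0004],
    [0,0,-0.0004],
    [0,0,-0.0004],
  ],
  dr=[
    [0,0,-4],
    [0,0,-8],
    [0,0,-12],
    [0,0,-15],
    [0,0,-18],
    [0,0,-18],
  ],
)

```text
t: 11.35
ee_pos: [595.8, -158.9, 290.8]
tcp_rot: [[0.982, -0.191, 0.007], [-0.191, -0.982, -0.001], [0.007, -0.0, -1.0]]
force: [0.3, 1.3, 11.3]
grip_width: 59.5
```

```bash
python3 - <<'E'
from h import *
from rig import manip
s=manip.read_state();R=s["tcp_rot"];print(s["t"],s["ee_pos"],s["force"],s["wrist_torque"],np.degrees(np.arctan2(R[1,0],R[0,0])))
from ov import ov
c=manip.capture("scene")
ov(c,(597.2,-158.3),16,(190,165,250,240),6,"pics/s9.png",range(-60,120,20))
E
```

```text
11.35 [ 595.7678617  -158.8984143   290.79651545] [ 0.32294784  1.34496305 11.3480668 ] [ 0.1156226   0.2968582  -0.00921346] -11.009213680943192
```

View pics/s9.png

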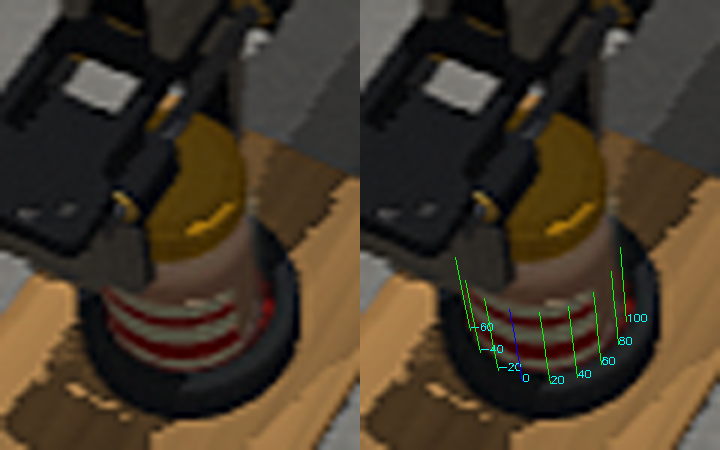

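The jar hasn't turned, the tool has gone 76° and the twist torque is now about zero. Lifting gently to test whether the threads have let go.

Call:
servo_tool(
  hand=[0.4,0.4,0.4,0.4,0.4,0.4],
  linear=[
    [0.0,0,0],
    [0.0,0,-0.001],
    [0,0,-0.002],
    [0,0,-0.003],
    [0,0,-0.004],
    [0,0,-0.004],
  ],
  dr=[
    [0,0,0],
    [0,0,0],
    [0,0,0],
    [0,0,0],
    [0,0,0],
    [0,0,0],
  ],
)

```text
t: 12.0
ee_pos: [594.3, -158.2, 291.5]
tcp_rot: [[0.981, -0.192, 0.001], [-0.192, -0.981, -0.0], [0.001, 0.0, -1.0]]
force: [0.7, -1.2, 1.5]
grip_width: 59.1
```

Call:
servo_tool(
  hand=[0.4,0.4,0.4,0.4,0.4],
  linear=[
    [0.0,0,-0.001],
    [0.0,0,-0.002],
    [0,0,-0.003],
    [0,0,-0.003],
    [0,0,-0.003],
  ],
  dr=[
    [0,0,0],
    [0,0,0],
    [0,0,0],
    [0,0,0],
    [0,0,0],
  ],
)

```text
t: 12.5
ee_pos: [594.1, -158.1, 294.3]
tcp_rot: [[0.981, -0.192, -0.0], [-0.192, -0.981, -0.0], [-0.0, 0.0, -1.0]]
force: [1.2, -0.3, -0.3]
grip_width: 58.9
```

```bash
python3 - <<'E'
from h import *
from rig import manip
s=manip.read_state();R=s["tcp_rot"];print(s["t"],s["ee_pos"],s["force"],s["wrist_torque"])
from ov import ov
c=manip.capture("scene")
ov(c,(597.2,-158.3),16,(190,165,250,240),6,"pics/s10.png",range(-60,120,20))
E
```

```text
12.5 [ 594.09867733 -158.07683088  294.32961234] [ 1.19927225 -0.26149755 -0.28884922] [-0.24871182 -0.10825763 -0.02992336]
```

View pics/s10.png

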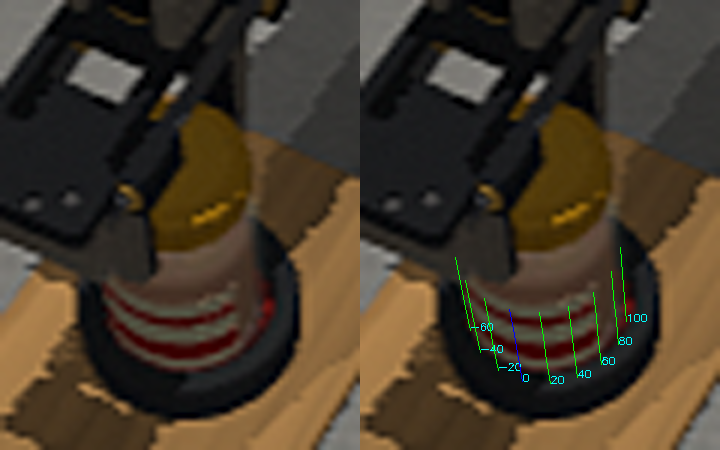

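Call:
servo_tool(
  hand=[0.4,0.4,0.4,0.4,0.4,0.4,0.4,0.4,0.4,0.4],
  linear=[
    [0.001,0,-0.002],
    [0.0012,0,-0.005],
    [0.0012,0,-0.009],
    [0.0012,0,-0.014],
    [0.0012,0,-0.02],
    [0.0012,0,-0.025],
    [0.0012,0,-0.029],
    [0.0012,0,-0.031],
    [0.0012,0,-0.032],
    [0.0012,0,-0.032],
  ],
  dr=[
    [0,0,0],
    [0,0,0],
    [0,0,0],
    [0,0,0],
    [0,0,0],
    [0,0,0],
    [0,0,0],
    [0,0,0],
    [0,0,0],
    [0,0,0],
  ],
)

```text
t: 13.55
ee_pos: [595.3, -158.2, 326.4]
tcp_rot: [[0.981, -0.191, -0.0], [-0.191, -0.981, 0.0], [-0.0, -0.0, -1.0]]
force: [0.8, -0.5, 0.8]
grip_width: 59.4
```

Call:
servo_tool(
  hand=[0.4,0.4,0.4,0.4,0.4],
  linear=[
    [0,0,0],
    [0,0,0],
    [0,0,0],
    [0,0,0],
    [0,0,0],
  ],
  dr=[
    [0,0,0],
    [0,0,0],
    [0,0,0],
    [0,0,0],
    [0,0,0],
  ],
)

```text
t: 14.05
ee_pos: [595.3, -158.3, 326.3]
tcp_rot: [[0.981, -0.192, -0.0], [-0.192, -0.981, -0.0], [-0.0, 0.0, -1.0]]
force: [-0.3, 0.3, -0.5]
grip_width: 59.3
```

```bash
python3 - <<'E'
from h import *
from rig import manip
s=manip.read_state();R=s["tcp_rot"];print(s["t"],s["ee_pos"],s["force"],s["wrist_torque"],s["joint_vel"].round(2))
from ov import ov
c=manip.capture("scene")
cv2.imwrite("pics/full.png",c["pixels"])
ov(c,(597.2,-158.3),16,(190,155,250,240),6,"pics/s11.png",range(-60,120,20))
E
```

```text
14.05 [ 595.33634932 -158.3016812   326.31882728] [-0.32029035  0.28525842 -0.45484935] [-0.12035442  0.09489822  0.00025652] [ 0.12 -0.08  0.04  0.11  0.02  0.04 -0.04]
```

View pics/s11.png

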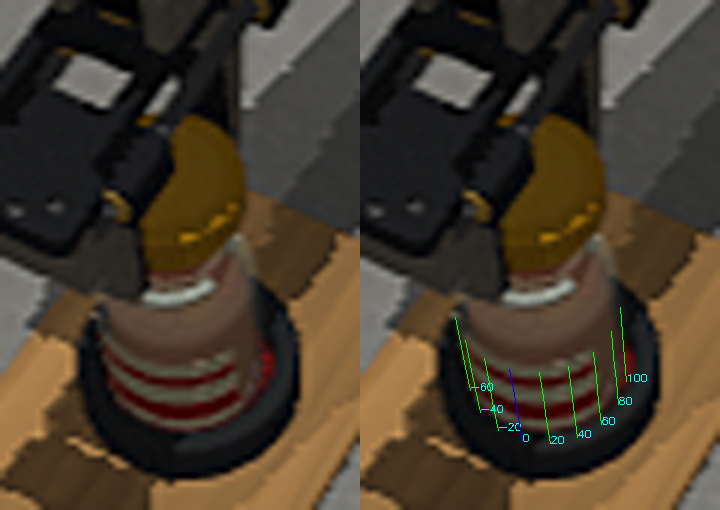

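View pics/full.png

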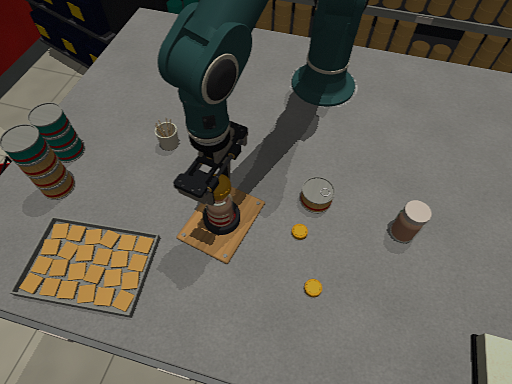

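The pictures show the cap clear of the open mouth, with a bright rim visible at crop (180,290). The jar is still seated with its label unmoved, and the can, cup and other jar are where they started. Handing in.

```bash
python3 -c "
from rig import manip
print(manip.sign_off())"
```

```text
the job is handed in; nothing more can be done
None
```

I carried the jar by its cap into the holder and unscrewed the cap with a 76° anticlockwise turn. I pressed down with about 10–15 N throughout. The cap came straight off and is still in the gripper, about 25 mm above the mouth. I handed the job in at about 14 s; no verdict was reported.

**Last checks**
- **Cap:** the tool is vertical and still, 59.3 mm between the fingers. Force at the wrist is about 0.5 N, so the cap appears clear of the jar.
- **Jar:** the scene picture shows it down in the holder. The visible end of the label is at about +60°, so its middle faces the shoppers to within a few degrees, and it did not move during the twist.
- **Other jar, can and cup of picks:** all look unmoved in the last picture.

**Not measured or in disagreement**
- **Cap angle:** I could not see how far the cap itself turned. I judged the threads had let go because the twist torque fell to about zero and the cap then lifted without raising the jar.
- **Cap rise:** the tool rose about 1.5 mm over the first 58°, against roughly 1.8 mm expected, so the cap may have slipped slightly in the fingers.
- **Camera positions:** the scene and top cameras disagreed by about 3 mm in x. I placed the jar by the offset between jar and holder, on which both agreed.

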